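# Find the full tin of boot studs by feel

### The arm

A 6-joint arm with a two-finger parallel gripper is mounted at the origin on the work surface. World frame = base frame: x ahead of the robot, y to its left, z up, the work surface at z = 0. Lengths are in mm, angles in degrees, forces in N, time in s.
With the tool pointing down it reaches from about 325 to 775 mm from the base axis. Payload 9.3 kg.
Tool frame: the origin (TCP) lies on the centre line of the jaws, within the pads' length; the fingertips stand 11 mm ahead of it and the grasp point (between the pads) lies 8 mm behind it; z points along the fingers, y is the direction in which the jaws open and shut (so a half turn about z gives the same grasp; the last joint's range is limited). The gripper opens to 85 mm and grips with 20 to 120 N. Pads are 22 mm wide; open, the fingers measure 114 mm over their backs; the gripper's body (76 mm by 85 mm) begins 54 mm behind the grasp point. The pads swing forward as they close: fully open they stand 13 mm farther back than shut.
Start: joints at [68.319, 14.817, 1.232, 76.415, 0, 81.257], TCP at [123.139, 536.035, 242.279] pointing down, gripper open.
Joint ranges: [-174.27, 174.27], [-52.1, 104.24], [-59.71, 78.15], [-110.17, 111.67], [-87.03, 83.33], [-180, 180]. Speed limits (degrees/s): [127.2, 127.2, 159.86, 180, 180, 180].

### API

Orientations are given as [roll, pitch, yaw] about the fixed x, y, z axes, in that order (R = Rz(yaw) Ry(pitch) Rx(roll)).
In Python, from station import state, read_camera, calibration, job_done, look_for, pinpoint gives the robot as it stands.
- The arm moves only by the tool carry_out, never from a script. Its arguments are lists of equal length, an entry for each row: "fingers": the finger opening in mm, from 0 to 85.4; "travel": the shift along the tool's x, y, z in mm, a list of three; "turn": the turn about the tool's z in rad. In form: {"fingers": [fingers, ...], "travel": [[x, y, z], ...], "turn": [turn, ...]}. A call has 1 to 20 rows; each row is the pose to reach, as a shift and turn from the pose commanded when the call began, along the tool's axes at that moment; what a row does not reach only later rows make up. A row lasts 1/8 s, in which the tool goes at most 62.5 mm and 10.7 degrees, less where a joint would pass 70% of its speed; a pose out of reach is approached as far as the arm can. A call with a gripper value outside its range is refused whole. The fingers move at their own pace and stop on an object; "squeeze" is the grip in N (left out, the last holds). Time passes only in rows, so rows that repeat a pose let the fingers close. It gives the time, the measured TCP pose, the force and the opening at its end, in the units of the state.
- state(): the state, without advancing time (a new reading comes with each control period).
- read_camera(name): name is "scene" or "top" or "wrist"; returns the picture (480x640x3 uint8, red, green, blue); there is no depth.
- calibration(name): a dict with "fov_y" (degrees; the focal length in pixels is half the picture's height over the tangent of half this angle, whatever the lens; pixels are square), "cx", "cy" (the principal point, pixels), "rvec" (rotation vector, rad) and "tvec" (3), from world to camera coordinates, as OpenCV has them. Camera axes: x right, y down, z forward; pixel columns grow to the right and rows downward; lengths in mm; the calibration is good to about 2 mm. A picture is of the moment at which its call begins: read the wrist's pose just before it. calibration takes no time and is no camera call; for the wrist camera it gives the pose at the moment of the call.
- job_done(): hands the job in, once; it reports no verdict.
Trained networks look in the newest picture that a camera, given by its name, has taken for a name from the list of things; names that differ only in an ending like _2 or _b are one class to them, and where a whole thing is asked for, a point or a joint stands for the part that bears it (a point fixed in the world has none). Each returns a list of dicts, best first, with "conf" (0 to 1); they miss things now and then, are a little off and sometimes report something else, mostly with a low value. They report only what shows in the picture. A call takes as long as a camera call. They do not tell look-alikes from the thing itself.
- look_for(camera, target): "box" ([left, top, width, height] in pixels, round what is visible of it).
- pinpoint(camera, target): "position" ([column, row] in pixels: a listed point, or the origin of a listed thing).
The state is a dict: "time": time; "joint_positions": joint angles; "joint_vel": joint speeds; "tau": joint torques, N m; "eef_pos": TCP position; "ee_rot": TCP orientation; "contact_force": force on the tool from outside, world axes, zero at the start; "moment": the same for the moment, N m; "grip_width": finger opening in mm.
Only numpy, scipy, OpenCV 4.12 (cv2) and the standard library are available. Lean on these libraries where they do the work, as an engineer would, in place of code of your own. Each camera call takes 0.05 s, during which the arm holds its last target. There are 200 camera calls.

### The job

One of the three identical closed tins on the dark board still has plenty of spare boot studs in it. Heft the tins one at a time, from the robot's left to its right (left is +y): lift each straight up clear of the board over its own spot, feel its weight for a second, and stand the ones you do not keep back upright on the spots they came from. Finish with the gripper still holding the heaviest tin up, upright and still, at least 15 cm above the bench top; leave the drawer and the other things on the bench alone.

Things in the scene. Friction and masses are not known exactly. Their poses are not given: they have to be found in the camera images.
- tin_a: one of three outwardly identical closed tins, green, brass-coloured lid and foot rim, 54 mm diameter (55 at the lid), 75 mm tall; origin at the centre of its underside, z up. Stands upright on one of the board's spots, random order. Tins weigh 130 to 540 g; one is at least 150 g heavier than either other, told apart only by weight. Sturdy: a 40 N grip is fine
- tin_b: one of three outwardly identical closed tins, green, brass-coloured lid and foot rim, 54 mm diameter (55 at the lid), 75 mm tall; origin at the centre of its underside, z up. Stands upright on one of the board's spots, random order. Tins weigh 130 to 540 g; one is at least 150 g heavier than either other, told apart only by weight. Sturdy: a 40 N grip is fine
- tin_c: one of three outwardly identical closed tins, green, brass-coloured lid and foot rim, 54 mm diameter (55 at the lid), 75 mm tall; origin at the centre of its underside, z up. Stands upright on one of the board's spots, random order. Tins weigh 130 to 540 g; one is at least 150 g heavier than either other, told apart only by weight. Sturdy: a 40 N grip is fine
- board: fixed dark wooden board on the bench, 110 mm (x) by 380 mm (y) by 16 mm thick, carrying the three tins in a row along its y axis, 125 mm apart; origin at the centre of its underside, z up, +y towards the robot's left; it may be turned by up to 0.3 rad
- spot_left (a point): centre of the board's left cork spot (76 mm disc, flush) on its top face, 16 mm above the bench; a tin stands here at the start
- spot_middle (a point): centre of the board's middle cork spot, as spot_left
- spot_right (a point): centre of the board's right cork spot, as spot_left
- bowl: bystander: blue silicone collapsible bowl, 140 mm across the rim, 55 mm tall, off to the right; origin at the centre of its underside
- case: bystander: grey hard-shell sunglasses case, 66 by 160 by 52 mm, beyond the board; origin at the centre of its underside
- carabiner: bystander: steel carabiner lying flat, about 90 by 53 mm, 9 mm thick, beyond the board; origin near its centre, on the bench
- tick_remover: bystander: orange plastic forked tick remover, about 85 mm long, 6 mm thick, lying beyond the board; origin near its centre, on the bench
- chest_drawer0 (a joint): bystander: the half-open drawer of a small wooden chest (260 by 200 mm, 110 mm tall) standing far to the left on the bench; value is how far it is pulled out towards the robot, m
Not all that is in view belongs to the job. Leave any pink or red look-alike of the tin_b alone. Leave any pink look-alike of the tin_a alone.

How it is judged (in metres and radians):
On the way, in this order (a step that is already met when the one before it is completed fails the run):
1. the tin on the left spot is lifted at least 15 mm off the board, over that spot (within 60 mm), in the fingers (((horizontal distance between tin_a and spot_left below 0.06 m and z of tin_a in the frame of spot_left above 0.015 m and contact force between tin_a and the fingers above 1 N) or (horizontal distance between tin_b and spot_left below 0.06 m and z of tin_b in the frame of spot_left above 0.015 m and contact force between tin_b and the fingers above 1 N) or (horizontal distance between tin_c and spot_left below 0.06 m and z of tin_c in the frame of spot_left above 0.015 m and contact force between tin_c and the fingers above 1 N))), for 0.4 s.
2. the tin on the middle spot is lifted at least 15 mm off the board, over that spot (within 60 mm), in the fingers (((horizontal distance between tin_a and spot_middle below 0.06 m and z of tin_a in the frame of spot_middle above 0.015 m and contact force between tin_a and the fingers above 1 N) or (horizontal distance between tin_b and spot_middle below 0.06 m and z of tin_b in the frame of spot_middle above 0.015 m and contact force between tin_b and the fingers above 1 N) or (horizontal distance between tin_c and spot_middle below 0.06 m and z of tin_c in the frame of spot_middle above 0.015 m and contact force between tin_c and the fingers above 1 N))), for 0.4 s.
3. the tin on the right spot is lifted at least 15 mm off the board, over that spot (within 60 mm), in the fingers (((horizontal distance between tin_a and spot_right below 0.06 m and z of tin_a in the frame of spot_right above 0.015 m and contact force between tin_a and the fingers above 1 N) or (horizontal distance between tin_b and spot_right below 0.06 m and z of tin_b in the frame of spot_right above 0.015 m and contact force between tin_b and the fingers above 1 N) or (horizontal distance between tin_c and spot_right below 0.06 m and z of tin_c in the frame of spot_right above 0.015 m and contact force between tin_c and the fingers above 1 N))), for 0.4 s.
At the end, for the whole second after the job is handed in: The heaviest tin is held in the fingers alone, upright within 0.3 rad, under 0.03 m/s, its underside over 0.15 m above the bench; the other two (each pressing on the board with under 3.2 N, the heaviest would exceed 4 N) stand at rest within 30 mm of where they stood, untouched by the robot (((height (world z) of tin_a above 0.15 m and angle between tin_a's own z axis and vertical below 0.3 rad and linear speed of tin_a below 0.03 m/s and contact force between tin_a and the fingers above 1 N and contact force between tin_a and board below 0.2 N and contact force between tin_a and tin_b below 0.2 N and distance of each of tin_b, tin_c from where it was at the start of the episode below 0.03 m and angle between each of tin_b, tin_c's own z axis and vertical below 0.1 rad and linear speed of each of tin_b, tin_c below 0.02 m/s and contact force between each of tin_b, tin_c and the arm below 0.1 N and contact force between each of tin_b, tin_c and the fingers below 0.1 N and contact force between tin_b and board between 0.7 and 3.2 N and contact force between tin_a and tin_c below 0.2 N and contact force between tin_c and board between 0.7 and 3.2 N) or (height (world z) of tin_b above 0.15 m and angle between tin_b's own z axis and vertical below 0.3 rad and linear speed of tin_b below 0.03 m/s and contact force between tin_b and the fingers above 1 N and contact force between tin_b and board below 0.2 N and contact force between tin_b and tin_a below 0.2 N and distance of each of tin_a, tin_c from where it was at the start of the episode below 0.03 m and angle between each of tin_a, tin_c's own z axis and vertical below 0.1 rad and linear speed of each of tin_a, tin_c below 0.02 m/s and contact force between each of tin_a, tin_c and the arm below 0.1 N and contact force between each of tin_a, tin_c and the fingers below 0.1 N and contact force between tin_a and board between 0.7 and 3.2 N and contact force between tin_b and tin_c below 0.2 N and contact force between tin_c and board between 0.7 and 3.2 N) or (height (world z) of tin_c above 0.15 m and angle between tin_c's own z axis and vertical below 0.3 rad and linear speed of tin_c below 0.03 m/s and contact force between tin_c and the fingers above 1 N and contact force between tin_c and board below 0.2 N and contact force between tin_c and tin_a below 0.2 N and distance of each of tin_a, tin_b from where it was at the start of the episode below 0.03 m and angle between each of tin_a, tin_b's own z axis and vertical below 0.1 rad and linear speed of each of tin_a, tin_b below 0.02 m/s and contact force between each of tin_a, tin_b and the arm below 0.1 N and contact force between each of tin_a, tin_b and the fingers below 0.1 N and contact force between tin_a and board between 0.7 and 3.2 N and contact force between tin_c and tin_b below 0.2 N and contact force between tin_b and board between 0.7 and 3.2 N))); the arm keeps its last pose, push and grip.
It fails at once if a tin is tipped over (more than 0.7 rad) (angle between any of tin_a, tin_b, tin_c's own z axis and vertical above 0.7 rad).
It fails at once if a bystander on the bench is displaced by more than 20 mm (distance of any of bowl, case, carabiner, tick_remover from where it was at the start of the episode above 0.02 m).
It fails at once if the drawer is pushed nearly shut or pulled well out (value of joint chest_drawer0 below 0.05 m or value of joint chest_drawer0 above 0.14 m).
It also fails if it takes over 72 s, if anything falls off the work surface, if the arm or the gripper's body presses on something with over 40 N, if the wrist force passes 120 N, or if a joint passes its speed limit or range.

## Working session

There is one attempt and no reset: what is moved stays moved. The work goes in short steps, Python scripts to look and compute and a tool call to move; the robot and the scene stay as the last step left them, time stands still between calls to the robot, and variables do not carry over. Pictures are saved under pics/ and viewed, about 8 in all and at most 12, crops included, and the job is handed in when it is done.

Besides the shell and the picture viewer there is one more tool, called after "Emit:" as name(argument=value, ...), one argument or row to a line, values as JSON. carry_out: Moves the arm, as the interface text tells. Its arguments: {"type":"object","properties":{"fingers":{"type":"array","items":{"type":"number"}},"travel":{"type":"array","items":{"type":"array","items":{"type":"number"}}},"turn":{"type":"array","items":{"type":"number"}},"squeeze":{"type":"number"}},"required":["fingers","travel","turn"]}

```bash
mkdir -p pics
cat > h.py <<'E'
import numpy as np, cv2
from station import *
def cam(n):
    c=calibration(n); f=240/np.tan(np.radians(c['fov_y'])/2)
    K=np.array([[f,0,c['cx']],[0,f,c['cy']],[0,0,1]]); R=cv2.Rodrigues(np.array(c['rvec'],float))[0]
    return K,R,np.array(c['tvec'],float).ravel()
def ray(n,p,z):
    K,R,t=cam(n); d=R.T@np.linalg.solve(K,[p[0],p[1],1]); o=-R.T@t
    return o+d*(z-o[2])/d[2]
def proj(n,P):
    K,R,t=cam(n); q=K@(R@np.array(P,float)+t); return q[:2]/q[2]
E
python3 - <<'E'
from h import *
print(state())
for n in ['scene','top']:
    im=read_camera(n); cv2.imwrite(f'pics/{n}0.png',im[:,:,::-1])
    K,R,t=cam(n); print(n,-R.T@t)
    for tg,z in [('tin_a',16),('spot_left',16),('spot_middle',16),('spot_right',16),('board',0),('case',0),('bowl',0)]:
        print(tg,[(np.round(d['position']).tolist(),round(d['conf'],2),np.round(ray(n,d['position'],z)[:2]).tolist()) for d in pinpoint(n,tg)])
    print([(np.round(d['box']).tolist(),round(d['conf'],2)) for d in look_for(n,'tin_a')])
E
```

```text
{'time': 0.0, 'joint_positions': array([ 6.83185781e+01,  1.48497888e+01,  1.19037420e+00,  7.64150393e+01,
       -2.01445409e-03,  8.12596490e+01]), 'joint_vel': array([-0.00618169,  0.08310628, -0.03548788, -0.02804379,  0.10742089,
        0.02130883]), 'tau': array([ 4.43848021e-04, -5.55642736e+01,  3.44529068e+01,  1.38034308e-02,
       -3.37653346e-04,  4.80587516e-06]), 'eef_pos': array([123.06098105, 535.78878802, 241.67960912]), 'ee_rot': array([-1.79926105e+02, -9.32272961e-03,  1.67058924e+02]), 'contact_force': array([-1.16471619, -0.13495517, -0.2394176 ]), 'moment': array([-0.02531688, -0.00125571, -0.00580503]), 'grip_width': 85.07858409571462}
scene [1065.31246063  413.27684611  965.67468869]
tin_a [([280.0, 285.0], 0.97, [666.0, 8.0]), ([389.0, 292.0], 0.93, [531.0, 216.0]), ([353.0, 198.0], 0.89, [347.0, -9.0]), ([338.0, 256.0], 0.88, [520.0, 67.0]), ([306.0, 227.0], 0.75, [499.0, -47.0]), ([277.0, 200.0], 0.64, [473.0, -163.0])]
spot_left [([187.0, 169.0], 0.22, [539.0, -432.0])]
spot_middle [([302.0, 225.0], 0.6, [499.0, -60.0])]
spot_right [([277.0, 198.0], 0.
[... 446 characters left out ...]
254.0], 0.88, [508.0, -48.0]), ([239.0, 245.0], 0.87, [520.0, 213.0]), ([299.0, 246.0], 0.69, [524.0, 72.0]), ([330.0, 188.0], 0.61, [664.0, 2.0]), ([399.0, 272.0], 0.57, [468.0, -168.0])]
spot_left [([298.0, 243.0], 0.71, [530.0, 75.0])]
spot_middle [([353.0, 255.0], 0.95, [504.0, -57.0])]
spot_right [([400.0, 267.0], 0.55, [479.0, -170.0])]
board [([348.0, 252.0], 0.9, [512.0, -45.0])]
case [([393.0, 156.0], 0.8, [748.0, -150.0])]
bowl [([514.0, 248.0], 0.89, [534.0, -446.0])]
[([315.0, 172.0, 23.0, 33.0], 0.77), ([321.0, 312.0, 25.0, 27.0], 0.74), ([390.0, 260.0, 28.0, 22.0], 0.63), ([337.0, 245.0, 27.0, 24.0], 0.62), ([222.0, 235.0, 27.0, 23.0], 0.56), ([286.0, 232.0, 21.0, 22.0], 0.55)]
```

View pics/top0.png

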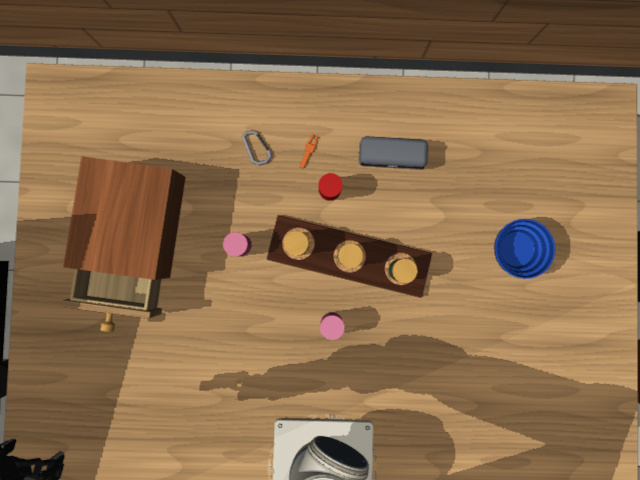

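View pics/scene0.png

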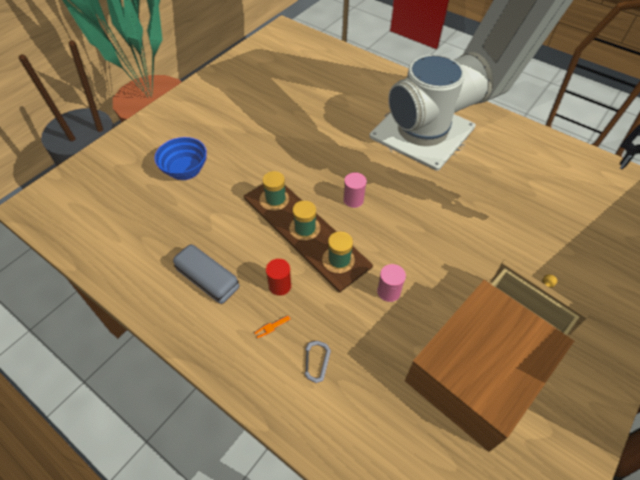

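The top view shows the three brass-lidded tins on the board at about (297,243), (349,256) and (402,270). The pink cylinders at (236,245) and (332,327) and the red one at (330,186) are off the board, so they are decoys. I'll measure the lids precisely and make one confirming crop.

Run:
```python
from h import *
im=cv2.imread('pics/top0.png'); hsv=cv2.cvtColor(im,cv2.COLOR_BGR2HSV)
m=((hsv[...,0]>15)&(hsv[...,0]<28)&(hsv[...,1]>150)&(hsv[...,2]>140)).astype(np.uint8)
m[:, :270]=0;m[:,440:]=0;m[:220]=0;m[300:]=0
n,l,s,c=cv2.connectedComponentsWithStats(m)
for i in range(1,n):
    if s[i,4]>100: print(s[i],c[i],ray('top',c[i],91).round(1))
for a in ([349,256],[297,243],[402,270]): pass
cv2.imwrite('pics/crop.png',cv2.resize(im[160:345,215:445],None,fx=3,fy=3,interpolation=cv2.INTER_CUBIC))
im=cv2.imread('pics/scene0.png'); hsv=cv2.cvtColor(im,cv2.COLOR_BGR2HSV)
m=((hsv[...,0]>15)&(hsv[...,0]<28)&(hsv[...,1]>190)&(hsv[...,2]>140)).astype(np.uint8)
n,l,s,c=cv2.connectedComponentsWithStats(m)
for i in range(1,n):
    if 60<s[i,4]<2000 and 240<c[i][0]<400: print('scene',s[i],c[i],ray('scene',c[i],87).round(1))
s=state();print(s['eef_pos'],s['ee_rot'])
```

```text
[285 231  23  23 364] [296.24175824 242.40659341] [528.8  74.6  91. ]
[339 244  24  23 384] [350.49739583 254.78645833] [504.7 -46.8  91. ]
[393 259  24  24 412] [404.63106796 269.94902913] [ 474.5 -168.1   91. ]
scene [266 318  23  14  76] [275.09210526 324.59210526] [774.2  89.3  87. ]
[123.1665404  536.022703   242.28657196] [-1.79999613e+02  1.53782232e-03  1.67059105e+02]
```

View pics/crop.png

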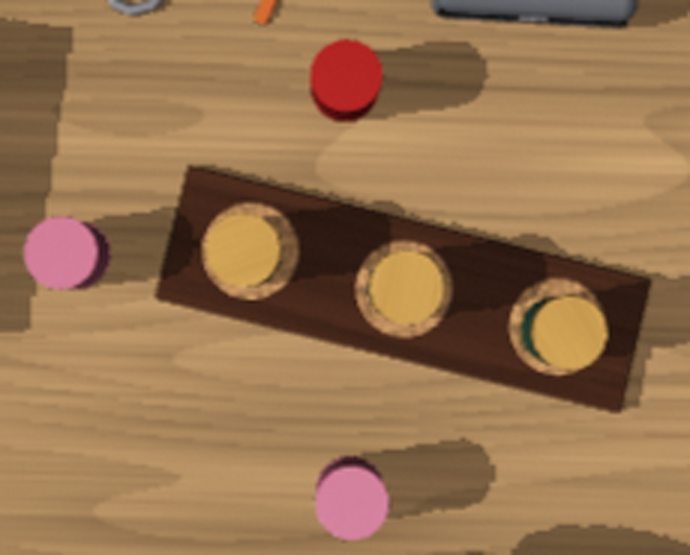

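Crop confirms it: the three brass-lidded tins stand on cork spots on the dark board, and the decoys are all off it. The spacing I get is about 124/125 mm, matching the 125 given. Moving above the left tin.

Emit:
carry_out(
  fingers=[85, 85, 85, 85, 85, 85, 85, 85, 85, 85, 85, 85, 85, 85, 85, 85, 85],
  travel=[
    [-20, -14, 0],
    [-50, -36, 0],
    [-85, -61, 0],
    [-120, -86, 0],
    [-155, -112, 0],
    [-190, -137, 0],
    [-225, -162, 0],
    [-260, -187, 0],
    [-295, -212, 0],
    [-330, -237, 0],
    [-365, -263, 0],
    [-400, -288, 0],
    [-435, -313, 10],
    [-465, -335, 20],
    [-485, -349, 30],
    [-499, -359, 40],
    [-499, -359, 40],
  ],
  turn=[0, 0, 0, 0, 0, 0, 0, 0, 0, 0, 0, 0, 0, 0, 0, 0, 0],
  squeeze=40,
)

```text
time: 3.02
eef_pos: [529.0, 74.1, 201.3]
ee_rot: [-180.0, -0.1, 167.0]
contact_force: [0.3, 0.4, 0.1]
grip_width: 84.9
```

Run:
```python
from h import *
im=read_camera('wrist'); cv2.imwrite('pics/w1.png',im[:,:,::-1])
s=state();print(s['time'],s['eef_pos'],s['ee_rot'],s['contact_force'])
K,R,t=cam('wrist');print(-R.T@t)
for d in pinpoint('wrist','tin_a'): print(d, ray('wrist',d['position'],16))
print(proj('wrist',[s['eef_pos'][0],s['eef_pos'][1],91]))
```

```text
3.075 [528.7165739   74.70268739 201.96007936] [ 1.79999395e+02 -6.70692951e-02  1.67050422e+02] [0.08967016 0.73108366 0.58568547]
[458.30171155  91.42662367 333.70796619]
{'position': [283.6, 344.4], 'conf': 0.79} [656.33806261   9.91811003  16.        ]
{'position': [64.7, 224.8], 'conf': 0.71} [ 476.4966843  -166.68451631   16.        ]
{'position': [452.5, 180.1], 'conf': 0.69} [518.69127371 211.32367914  16.        ]
{'position': [189.3, 226.2], 'conf': 0.68} [505.41901179 -47.24807076  16.        ]
{'position': [319.9, 219.1], 'conf': 0.65} [527.36765935  80.19978589  16.        ]
{'position': [172.1, 36.5], 'conf': 0.59} [345.4851852   -6.88229969  16.        ]
[314.54204626 243.42319016]
```

View pics/w1.png

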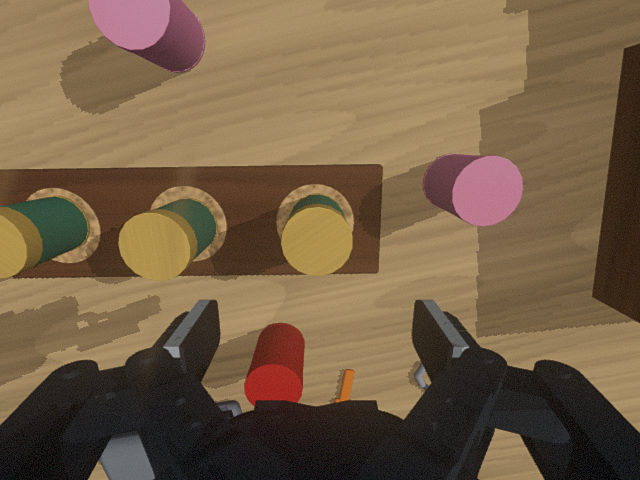

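The wrist view shows the left tin's lid centred at about (317,240), with the tool axis projecting to (314,243), so it's within about 3 mm. Descending with a small correction.

Emit:
carry_out(
  fingers=[85, 85, 85, 85, 85, 85, 85, 85, 85, 50, 45, 45, 45, 45, 45],
  travel=[
    [2, 1, 15],
    [2, 1, 40],
    [2, 1, 65],
    [2, 1, 90],
    [2, 1, 115],
    [2, 1, 135],
    [2, 1, 148],
    [2, 1, 152],
    [2, 1, 152],
    [2, 1, 152],
    [2, 1, 152],
    [2, 1, 152],
    [2, 1, 152],
    [2, 1, 152],
    [2, 1, 152],
  ],
  turn=[0, 0, 0, 0, 0, 0, 0, 0, 0, 0, 0, 0, 0, 0, 0],
  squeeze=40,
)

```text
time: 5.0
eef_pos: [527.7, 75.8, 51.2]
ee_rot: [180.0, 0.1, 167.1]
contact_force: [-1.5, -0.8, 5.6]
grip_width: 53.9
```

Emit:
carry_out(
  fingers=[45, 45, 45, 45, 45, 45, 45, 45, 45, 45, 45, 45, 45, 45, 45],
  travel=[
    [0, 0, -5],
    [0, 0, -12],
    [0, 0, -20],
    [0, 0, -30],
    [0, 0, -37],
    [0, 0, -40],
    [0, 0, -40],
    [0, 0, -40],
    [0, 0, -40],
    [0, 0, -40],
    [0, 0, -40],
    [0, 0, -40],
    [0, 0, -40],
    [0, 0, -40],
    [0, 0, -40],
  ],
  turn=[0, 0, 0, 0, 0, 0, 0, 0, 0, 0, 0, 0, 0, 0, 0],
)

```text
time: 6.88
eef_pos: [527.4, 75.9, 90.3]
ee_rot: [180.0, -0.0, 167.1]
contact_force: [0.3, -0.6, -1.7]
grip_width: 53.8
```

```bash
cat > heft.py <<'E'
from h import *
F=[];T=[]
for i in range(8):
    read_camera('scene'); s=state(); F.append(s['contact_force']); T.append(s['tau'][1:3])
print(s['time'],s['eef_pos'],s['grip_width'],'F',np.mean(F,0).round(2),np.std(F,0).round(2),'tau',np.mean(T,0).round(2))
E
python3 heft.py
```

```text
7.275 [527.3702421   75.84923301  90.29124079] 54.3348656951023 F [-0.09  0.41 -1.95] [0.49 0.38 0.29] tau [-56.89  30.57]
```

Left tin ≈ 2.0 N (about 0.2 kg). Set it back, then move over the middle one.

Emit:
carry_out(
  fingers=[45, 45, 45, 45, 45, 45, 45, 70, 85, 85, 85, 85, 85, 85, 85, 85, 85],
  travel=[
    [0, 0, 8],
    [0, 0, 18],
    [0, 0, 27],
    [0, 0, 34],
    [0, 0, 38],
    [0, 0, 40],
    [0, 0, 40],
    [0, 0, 40],
    [0, 0, 40],
    [0, 0, 40],
    [0, 0, 40],
    [0, 0, 20],
    [0, 0, -5],
    [0, 0, -30],
    [0, 0, -50],
    [0, 0, -60],
    [0, 0, -60],
  ],
  turn=[0, 0, 0, 0, 0, 0, 0, 0, 0, 0, 0, 0, 0, 0, 0, 0, 0],
)

```text
time: 9.4
eef_pos: [527.6, 75.8, 150.5]
ee_rot: [180.0, 0.0, 167.1]
contact_force: [0.0, -0.1, -0.3]
grip_width: 85.1
```

Emit:
carry_out(
  fingers=[85, 85, 85, 85, 85, 85, 85],
  travel=[
    [-1, -20, 0],
    [-2, -50, 0],
    [-3, -80, 0],
    [-4, -105, 0],
    [-4, -120, 0],
    [-4, -124, 0],
    [-4, -124, 0],
  ],
  turn=[0, 0, 0, 0, 0, 0, 0],
)

```text
time: 10.28
eef_pos: [503.5, -45.6, 150.0]
ee_rot: [180.0, -0.0, 167.1]
contact_force: [-0.0, -1.0, -0.3]
grip_width: 84.7
```

```bash
python3 heft.py
python3 - <<'E'
from h import *
im=read_camera('wrist'); cv2.imwrite('pics/w2.png',im[:,:,::-1])
s=state();print(s['eef_pos'],s['ee_rot'],proj('wrist',[s['eef_pos'][0],s['eef_pos'][1],91]))
E
```

```text
10.675 [503.55430038 -45.58322822 150.29745492] 85.10700496254367 F [ 0.2  -0.08 -0.26] [0.47 0.33 0.53] tau [-50.68  31.95]
[503.55771155 -45.67131755 150.29029298] [1.79999960e+02 1.88710208e-03 1.67083952e+02] [314.80834237 267.35447942]
```

View pics/w2.png

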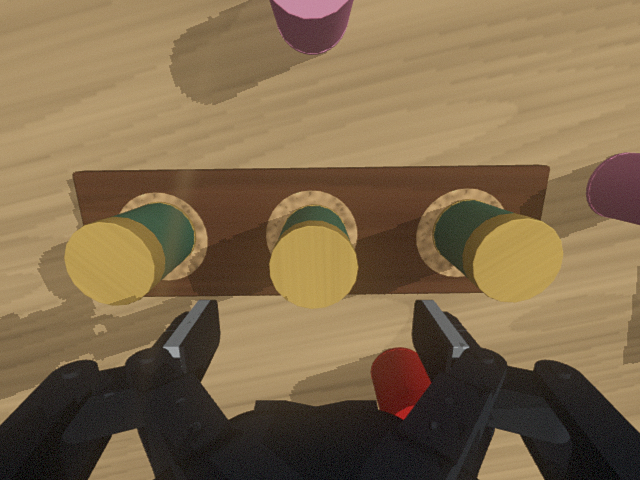

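The middle lid is at (314,264) and the predicted axis at (315,267), so it's aligned. The left tin stands upright on its spot at (517,259).

Emit:
carry_out(
  fingers=[85, 85, 85, 85, 85, 85, 50, 45, 45, 45, 45, 45],
  travel=[
    [2, 0, 15],
    [2, 0, 40],
    [2, 0, 65],
    [2, 0, 88],
    [2, 0, 98],
    [2, 0, 100],
    [2, 0, 100],
    [2, 0, 100],
    [2, 0, 100],
    [2, 0, 100],
    [2, 0, 100],
    [2, 0, 100],
  ],
  turn=[0, 0, 0, 0, 0, 0, 0, 0, 0, 0, 0, 0],
)

```text
time: 12.22
eef_pos: [502.1, -45.7, 51.3]
ee_rot: [-180.0, 0.1, 167.1]
contact_force: [-1.3, -0.3, 5.4]
grip_width: 52.5
```

Emit:
carry_out(
  fingers=[45, 45, 45, 45, 45, 45, 45, 45, 45, 45, 45, 45, 45, 45, 45],
  travel=[
    [0, 0, -5],
    [0, 0, -12],
    [0, 0, -20],
    [0, 0, -30],
    [0, 0, -37],
    [0, 0, -40],
    [0, 0, -40],
    [0, 0, -40],
    [0, 0, -40],
    [0, 0, -40],
    [0, 0, -40],
    [0, 0, -40],
    [0, 0, -40],
    [0, 0, -40],
    [0, 0, -40],
  ],
  turn=[0, 0, 0, 0, 0, 0, 0, 0, 0, 0, 0, 0, 0, 0, 0],
)

```text
time: 14.1
eef_pos: [501.6, -45.4, 90.3]
ee_rot: [180.0, -0.0, 167.1]
contact_force: [-1.0, -0.1, -4.4]
grip_width: 51.9
```

```bash
python3 heft.py
```

```text
14.5 [501.55532481 -45.43505594  90.29422971] 52.49405788846119 F [ 0.24  0.26 -4.12] [0.26 0.48 0.46] tau [-54.09  30.94]
```

Middle ≈ 4.1 N. Set back; on to the right tin.

Emit:
carry_out(
  fingers=[45, 45, 45, 45, 45, 45, 45, 70, 85, 85, 85, 85, 85, 85, 85, 85, 85],
  travel=[
    [0, 0, 8],
    [0, 0, 18],
    [0, 0, 27],
    [0, 0, 34],
    [0, 0, 38],
    [0, 0, 40],
    [0, 0, 40],
    [0, 0, 40],
    [0, 0, 40],
    [0, 0, 40],
    [0, 0, 40],
    [0, 0, 20],
    [0, 0, -5],
    [0, 0, -30],
    [0, 0, -50],
    [0, 0, -60],
    [0, 0, -60],
  ],
  turn=[0, 0, 0, 0, 0, 0, 0, 0, 0, 0, 0, 0, 0, 0, 0, 0, 0],
)

```text
time: 16.62
eef_pos: [501.8, -45.5, 150.5]
ee_rot: [180.0, 0.0, 167.1]
contact_force: [0.3, 0.3, -0.1]
grip_width: 84.5
```

Emit:
carry_out(
  fingers=[85, 85, 85, 85, 85, 85, 85],
  travel=[
    [0, -20, 0],
    [0, -50, 0],
    [0, -80, 0],
    [0, -105, 0],
    [0, -121, 0],
    [0, -125, 0],
    [0, -125, 0],
  ],
  turn=[0, 0, 0, 0, 0, 0, 0],
)

```text
time: 17.5
eef_pos: [473.5, -167.0, 150.0]
ee_rot: [180.0, -0.0, 167.1]
contact_force: [-0.1, 0.4, 0.4]
grip_width: 85.4
```

Run:
```python
from h import *
im=read_camera('wrist'); cv2.imwrite('pics/w3.png',im[:,:,::-1])
s=state();print(s['eef_pos'],s['ee_rot'],proj('wrist',[s['eef_pos'][0],s['eef_pos'][1],91]))
```

```text
[ 473.59284466 -166.7716675   150.13191391] [ 1.79983799e+02 -1.62479375e-02  1.67077843e+02] [314.74575067 267.45216054]
```

View pics/w3.png

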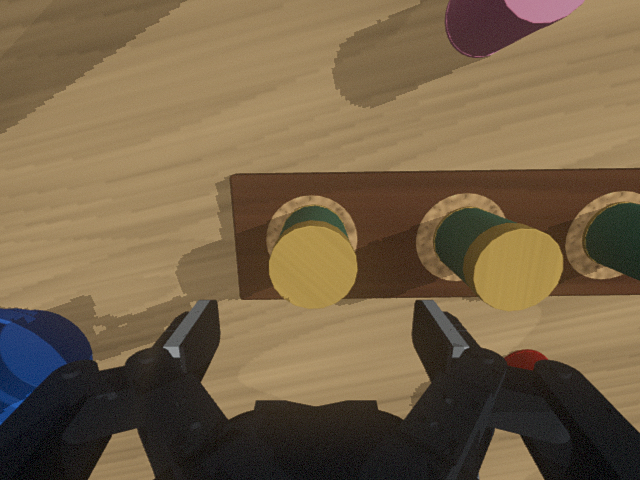

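The right lid is at (313,264) and the axis at (315,267), so it's aligned. The middle tin stands upright on its spot.

Emit:
carry_out(
  fingers=[85, 85, 85, 85, 85, 85, 50, 45, 45, 45, 45, 45],
  travel=[
    [2, -1, 15],
    [2, -1, 40],
    [2, -1, 65],
    [2, -1, 88],
    [2, -1, 98],
    [2, -1, 100],
    [2, -1, 100],
    [2, -1, 100],
    [2, -1, 100],
    [2, -1, 100],
    [2, -1, 100],
    [2, -1, 100],
  ],
  turn=[0, 0, 0, 0, 0, 0, 0, 0, 0, 0, 0, 0],
)

```text
time: 19.05
eef_pos: [471.9, -168.0, 51.3]
ee_rot: [-180.0, 0.1, 167.1]
contact_force: [-0.7, 0.5, 5.3]
grip_width: 53.7
```

Emit:
carry_out(
  fingers=[45, 45, 45, 45, 45, 45, 45, 45, 45, 45, 45, 45, 45, 45, 45],
  travel=[
    [0, 0, -5],
    [0, 0, -12],
    [0, 0, -20],
    [0, 0, -30],
    [0, 0, -37],
    [0, 0, -40],
    [0, 0, -40],
    [0, 0, -40],
    [0, 0, -40],
    [0, 0, -40],
    [0, 0, -40],
    [0, 0, -40],
    [0, 0, -40],
    [0, 0, -40],
    [0, 0, -40],
  ],
  turn=[0, 0, 0, 0, 0, 0, 0, 0, 0, 0, 0, 0, 0, 0, 0],
)

```text
time: 20.92
eef_pos: [471.4, -167.8, 90.3]
ee_rot: [-180.0, 0.0, 167.1]
contact_force: [0.5, 0.8, -1.2]
grip_width: 53.8
```

```bash
python3 heft.py
```

```text
21.325 [ 471.41087211 -167.78789931   90.28675887] 53.21261332715612 F [-0.19 -0.11 -1.61] [0.42 0.52 0.43] tau [-52.36  30.02]
```

Right ≈ 1.6 N, so the middle tin (4.1 N) is the heaviest. Setting the right one back, then returning to the middle.

Emit:
carry_out(
  fingers=[45, 45, 45, 45, 45, 45, 45, 70, 85, 85, 85, 85, 85, 85, 85, 85, 85],
  travel=[
    [0, 0, 8],
    [0, 0, 18],
    [0, 0, 27],
    [0, 0, 34],
    [0, 0, 38],
    [0, 0, 40],
    [0, 0, 40],
    [0, 0, 40],
    [0, 0, 40],
    [0, 0, 40],
    [0, 0, 40],
    [0, 0, 20],
    [0, 0, -5],
    [0, 0, -30],
    [0, 0, -50],
    [0, 0, -60],
    [0, 0, -60],
  ],
  turn=[0, 0, 0, 0, 0, 0, 0, 0, 0, 0, 0, 0, 0, 0, 0, 0, 0],
)

```text
time: 23.45
eef_pos: [471.6, -167.9, 150.4]
ee_rot: [-180.0, 0.0, 167.1]
contact_force: [-0.6, 0.9, -0.7]
grip_width: 85.1
```

Emit:
carry_out(
  fingers=[85, 85, 85, 85, 85, 85, 85],
  travel=[
    [-2, 20, 0],
    [-2, 50, 0],
    [-2, 80, 0],
    [-2, 106, 0],
    [-2, 122, 0],
    [-2, 126, 0],
    [-2, 126, 0],
  ],
  turn=[0, 0, 0, 0, 0, 0, 0],
)

```text
time: 24.32
eef_pos: [501.5, -45.7, 150.0]
ee_rot: [-180.0, -0.0, 167.1]
contact_force: [0.6, -0.3, 0.9]
grip_width: 85.0
```

Emit:
carry_out(
  fingers=[85, 85, 85, 85, 85, 85, 50, 45, 45, 45, 45, 45],
  travel=[
    [0, 0, 15],
    [0, 0, 40],
    [0, 0, 65],
    [0, 0, 88],
    [0, 0, 98],
    [0, 0, 100],
    [0, 0, 100],
    [0, 0, 100],
    [0, 0, 100],
    [0, 0, 100],
    [0, 0, 100],
    [0, 0, 100],
  ],
  turn=[0, 0, 0, 0, 0, 0, 0, 0, 0, 0, 0, 0],
)

```text
time: 25.82
eef_pos: [502.1, -45.6, 51.2]
ee_rot: [-180.0, 0.1, 167.1]
contact_force: [-0.7, -1.5, 5.9]
grip_width: 52.3
```

Emit:
carry_out(
  fingers=[45, 45, 45, 45, 45, 45, 45, 45, 45, 45, 45, 45, 45, 45, 45, 45],
  travel=[
    [0, 0, -5],
    [0, 0, -12],
    [0, 0, -22],
    [0, 0, -36],
    [0, 0, -54],
    [0, 0, -74],
    [0, 0, -94],
    [0, 0, -114],
    [0, 0, -134],
    [0, 0, -152],
    [0, 0, -166],
    [0, 0, -175],
    [0, 0, -180],
    [0, 0, -180],
    [0, 0, -180],
    [0, 0, -180],
  ],
  turn=[0, 0, 0, 0, 0, 0, 0, 0, 0, 0, 0, 0, 0, 0, 0, 0],
)

```text
time: 27.82
eef_pos: [501.4, -45.4, 229.9]
ee_rot: [180.0, -0.0, 167.1]
contact_force: [0.5, -0.1, -3.8]
grip_width: 52.0
```

```bash
python3 heft.py
python3 - <<'E'
from h import *
a=read_camera('scene')[120:360,200:440,::-1]; w=read_camera('wrist')[:,:,::-1]; s=state(); print(s['eef_pos'],s['joint_vel'].round(2))
cv2.imwrite('pics/end.png',np.hstack([cv2.resize(a,(400,400)),cv2.resize(w,(400,300),interpolation=3)[:, :].copy() if 0 else cv2.copyMakeBorder(cv2.resize(w,(400,300)),0,100,0,0,0)]))
E
```

```text
28.225 [501.56419174 -45.42504664 230.24019755] 52.12067898564061 F [-0.01  0.24 -4.36] [0.27 0.47 0.27] tau [-51.24  35.75]
[501.56197628 -45.43709091 230.28588969] [-0.06  0.03  0.01  0.04 -0.05  0.06]
```

View pics/end.png

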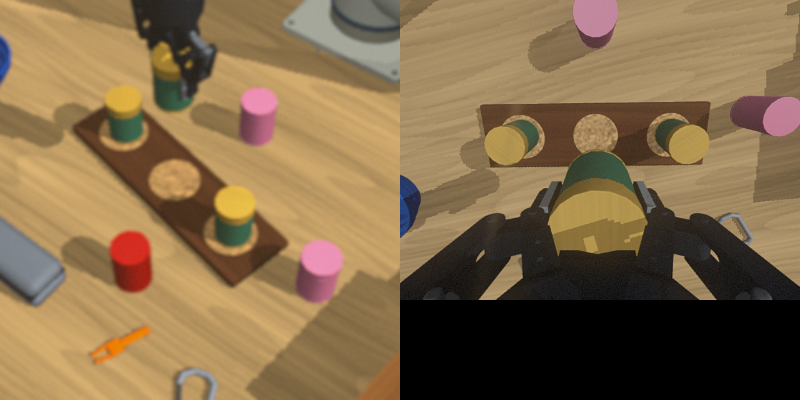

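The left half shows the middle tin held up and upright in the fingers. The other two stand upright on their spots, at about (125,120) and (235,220) in the composite. The wrist half shows an empty middle spot, and the bystanders look undisturbed. Handing in.

```bash
python3 -c "
from station import *
print(job_done(), state()['time'])"
```

```text
the job is handed in; nothing more can be done
the job is handed in; nothing more can be done
```

I hefted the three tins from left to right: about 2.0 N, 4.1 N and 1.6 N. I stood the left and right tins back on their spots. I then re-gripped the middle one, the heaviest, and lifted it about 180 mm, which puts its underside roughly 195 mm above the bench. The job was handed in at about 28 s on the robot's clock; no verdict came back.

**Last checks:** The arm was still and the wrist force read about 4.4 N. The final picture showed the middle tin upright in the fingers, its spot empty, and the other two tins upright on their cork spots. The bystanders in view looked undisturbed; the drawer and most of the bowl were outside the final pictures.

**Small disagreement:** The finger opening on the middle tin read about 52 mm, against about 54 mm on the other two. I don't know why, but the grip held steady. No check failed.

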